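Close up the paint chest

TASK

Close up the paint chest: with the fingertips, push both open drawers fully shut and push the raised lid all the way down, in any order. Push only on the outside of the drawer fronts and of the lid; do not reach into the drawers or the inside of the lid, and do not pinch or lift anything. Leave the small pots in their drawers, and the bottle, jar and cup standing where they are.

Things in the scene. Friction and masses are not known exactly. Their poses are not given: they have to be found in the camera images.
- chest: Light wooden paint chest, fixed to the table, 160 mm deep (x), 300 mm wide (y), 85 mm high without its lid. Origin: centre of its underside, on the table; chest x points from its drawer fronts (chest x = -80 mm when shut) to its hinge side (+80 mm), roughly away from the robot. Lower half: two drawers side by side, whose fronts are flush with the chest's front face when shut. Upper half: an open compartment of brushes and pots, closed by the lid.
- drawer_left (a joint): Drawer on the chest's left as seen from the robot (chest +y). Value = how far it is pulled out, in m: 0 fully shut, positive towards the robot (chest -x), stop at 0.10. It starts 0.035 to 0.070 out. It slides stiffly (about 1.5 N plus 4 N per m/s) and stays where it is left.
- drawer_left_front (a point): Middle of the outer face of the left drawer's front, a plain upright wooden panel 146 mm wide, 38 mm high (6 to 44 mm above the table), 12 mm thick, with a flat round dark mark and no handle. Same axes as the chest; the outer face looks to chest -x.
- drawer_right (a joint): Drawer on the chest's right as seen from the robot (chest -y). Value = how far it is pulled out, in m: 0 fully shut, positive towards the robot (chest -x), stop at 0.10. It starts 0.035 to 0.070 out. It slides stiffly (about 1.5 N plus 4 N per m/s) and stays where it is left.
- drawer_right_front (a point): The same point on the right drawer's front, an equal panel.
- lid (a joint): Wooden lid of the chest, hinged along its far (chest +x) top edge. Value = opening angle in rad: 0 shut and flat on the chest, growing as its free edge rises; stop at 1.6. It starts 1.15 to 1.40 open, nearly upright. The hinge is stiff (0.3 N m), so the lid stays where it is left; near its middle it takes about 2 to 4 N to push down.
- lid_hinge (a point): Point on the hinge line, halfway along it, 85 mm above the table (chest x = +80, y = 0, z = 85 mm). Turns with the lid; when the lid is shut its axes are those of the chest. The lid panel is 160 mm from hinge to free edge (lid -x), 300 mm wide (y) and 10 mm thick (z = 0 to 10 mm).
- lid_middle (a point): Middle of the lid's outer face, 80 mm from the hinge line towards the free edge. Its z axis is the outward normal: up when shut, away from the robot when the lid stands open.
- lid_inside: Thin panel on the lid's inner face, 15 mm in from the edges: the inside of the lid, towards the robot while open. Not to be touched. Origin: on the hinge line.
- tray_left: The tray behind the left drawer's front: floor and 30 mm high walls, 125 mm long, 130 mm wide, open above. Not to be touched by the fingers. Origin: middle of the lower edge of the drawer front's outer face.
- tray_right: The same for the right drawer.
- pot_left: Small closed paint pot, white with a black cap, 38 mm across, 22 mm high, standing loose in the left drawer just behind its front, partly under the chest; it rides in with the drawer. Origin: centre of its underside.
- pot_right: The same in the right drawer.
- paint_bottle: Bystander: paint bottle, 66 mm across, 190 mm high, standing beside or before one side of the chest. Origin: centre of its underside.
- paint_jar: Bystander: jar with a black cap, 68 mm across, 75 mm high, standing near the chest. Origin: centre of its underside.
- rinse_cup: Bystander: open cup, 74 mm across, 85 mm high, standing near the chest. Origin: centre of its underside.

How it is judged:
By the outcome, as a careful person would: the job done as asked, in the order asked, and still so for the second after the job is handed in, with the robot touching nothing.
It also fails if it takes over 61 s, if anything falls off the work surface, if the arm or the gripper's body presses on something with over 40 N, if the wrist force passes 120 N, or if a joint passes its speed limit or range.

ROBOT

A 7-joint arm with a two-finger parallel gripper is mounted at the origin on the work surface. World frame = base frame: x ahead of the robot, y to its left, z up, the work surface at z = 0. Lengths are in m, angles in rad, forces in N, time in s.
With the tool pointing down it reaches from about 0.425 to 0.875 m from the base axis. Payload 4.7 kg.
Tool frame: the origin (TCP) lies midway between the tips of the shut fingers; the grasp point (between the pads) lies ctrl.grasp_offset behind it (ctrl.grasp_offset is the distance from the TCP to the grasp point, in m); z points along the fingers, y is the line along which they close (so a half turn about z gives the same grasp; the last joint's range is limited). The gripper opens to 87 mm and grips with 3 to 60 N. Pads are 19 mm wide; open, the fingers measure 117 mm over their backs; the gripper's body (75 mm by 190 mm) begins 51 mm behind the grasp point.
Start: joints at [1.206, 0.321, -0.07, 1.45, 0.023, 1.371, -0.057], TCP at [0.24, -0.604, 0.223] pointing down, gripper open.
Joint ranges: [-2.86, 2.86], [-0.3, 2.09], [-1.38, 1.24], [0.06, 2.45], [-1.56, 4.7], [0.09, 2.05], [-2.69, 2.69]. Speed limits (rad/s): [2.57, 2.57, 3.14, 3.14, 3.14, 3.14, 3.14].

INTERFACE

Orientations are given as a rotation vector (axis times angle).
In Python, from bench import ctrl gives the robot as it stands. The module is installed in compiled form; this text tells all that it offers.
- The arm moves only by the tool jog_arm, never from a script. Its argument "moves" is one flat list of numbers, 7 for each row, row after row: the shift along the tool's x, y, z in units of 30 cm (1.0 is 30 cm), then the turn, a rotation vector about the tool's x, y, z in units of 60 degrees (1.0 is 60 degrees), then the gripper's target within -1 to 1 (fully open at 1, half-way at 0, shut at -1). In form: [x, y, z, wx, wy, wz, fingers, x, y, z, wx, wy, wz, fingers, ...]. A call has exactly 8 rows; each row is the pose to reach, as a shift and turn from the pose commanded when the call began, along the tool's axes at that moment; what a row does not reach only later rows make up. A row lasts 1/8 s, in which the tool goes at most 62.5 mm and 10.7 degrees, less where a joint would pass 70% of its speed; a pose out of reach is approached as far as the arm can. A call with a number of a shift or a turn outside -1 to 1 is refused whole. A call with a gripper value outside its range is refused whole. The fingers move at their own pace and stop on an object; "newtons" is the grip in N (left out, the last holds). Time passes only in rows, so rows that repeat a pose let the fingers close, or fill a call up. It gives the time, the measured TCP pose, the force, the opening and the grip force at its end, in the units of the state.
- ctrl.get_state(): the state, without advancing time (a new reading comes with each control period).
- ctrl.get_image(name): name is "scene" or "top"; returns a dict with "pixels" (420x560x3 uint8, red, green, blue), "fx", "fy", "cx", "cy" (pixels), "dist" ([k1, k2, p1, p2, k3] as OpenCV has them; the pictures are not rectified), "xyz" and "rotation" of the camera in the world. Camera axes: x right, y up, looking along -z (the intrinsics and any distortion apply to the point x, -y, -z); pixel columns grow to the right and rows downward; lengths in m; the calibration is good to about 2 mm. A picture is of the moment at which its call begins. There is no depth.
- ctrl.close_job(): hands the job in; it is judged then, once.
The state is a dict: "time": time; "joint_positions": joint angles; "qd": joint speeds; "joint_torque": joint torques, N m; "position": TCP position; "tool_rot": TCP orientation; "ft_force": force on the tool from outside, world axes, zero at the start; "torque": the same for the moment, N m; "grip_width": opening from 0.0 (shut) to 1.0 (fully open); "grip_force": force on a finger pad.
Only numpy, scipy, OpenCV 4.12 (cv2) and the standard library are available. Lean on these libraries where they do the work, as an engineer would, in place of code of your own. Each camera call takes 0.05 s, during which the arm holds its last target. There are 200 camera calls.

## Working session

There is one attempt and no reset: what is moved stays moved. The work goes in short steps, Python scripts to look and compute and a tool call to move; the robot and the scene stay as the last step left them, time stands still between calls to the robot, and variables do not carry over. Pictures are saved under pics/ and viewed, at most 10 in all, crops included, and the job is handed in when it is done.

Besides the shell and the picture viewer there is one more tool, called by a JSON object that holds its "api" and its "payload". jog_arm: Moves the arm, as the interface text tells. Its arguments: {"type":"object","properties":{"moves":{"type":"array"},"newtons":{"type":"number"}},"required":["moves"]}

```bash
mkdir -p pics; python3 - <<'E'
from bench import ctrl
import cv2,pickle
s=ctrl.get_state();print(s['position'],s['tool_rot'],s['time'],ctrl.grasp_offset)
for n in("scene","top"):
    i=ctrl.get_image(n);pickle.dump(i,open(n+'.pkl','wb'))
    print(n,{k:i[k] for k in i if k!='pixels'})
    cv2.imwrite(f'pics/{n}0.png',cv2.resize(i['pixels'][:,:,::-1],(800,600),interpolation=cv2.INTER_CUBIC))
E
```

```text
[ 0.24015078 -0.60343217  0.22146497] [-3.08361127e+00 -5.91185966e-01  6.97909876e-04] 0.0 0.0187
scene {'fx': 543.7373858240222, 'fy': 543.7373858240222, 'cx': 271.9818640002083, 'cy': 204.91164275823851, 'dist': array([-0.06777646,  0.        ,  0.        ,  0.        ,  0.        ]), 'xyz': array([0.90160451, 0.51939612, 1.09425816]), 'rotation': array([0.19645102, 0.69301116, 2.52262472])}
top {'fx': 497.7503359196989, 'fy': 497.7503359196989, 'cx': 273.39325839921935, 'cy': 202.06492202059047, 'dist': array([-0.04563684,  0.        ,  0.        ,  0.        ,  0.        ]), 'xyz': array([0.42931949, 0.0338681 , 0.95096713]), 'rotation': array([ 0.1319188 , -0.13901018, -1.570088  ])}
```

View pics/scene0.png

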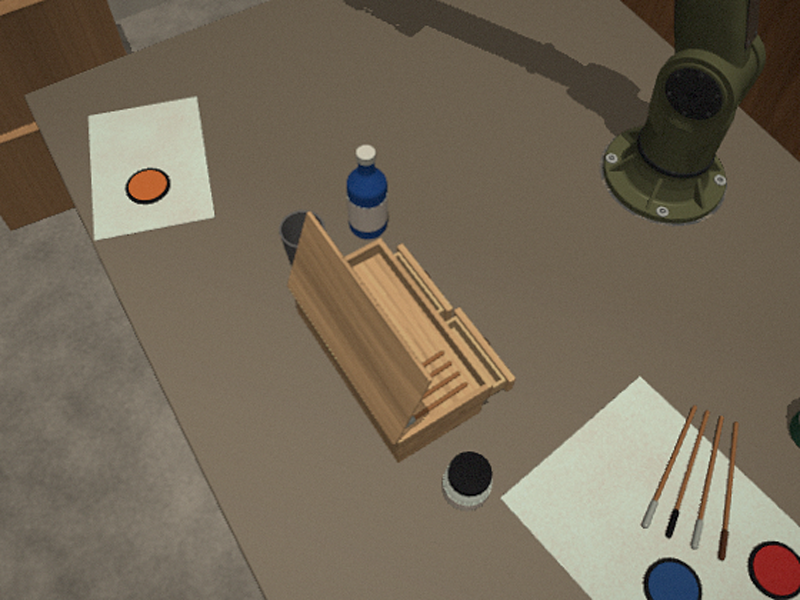

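View pics/top0.png

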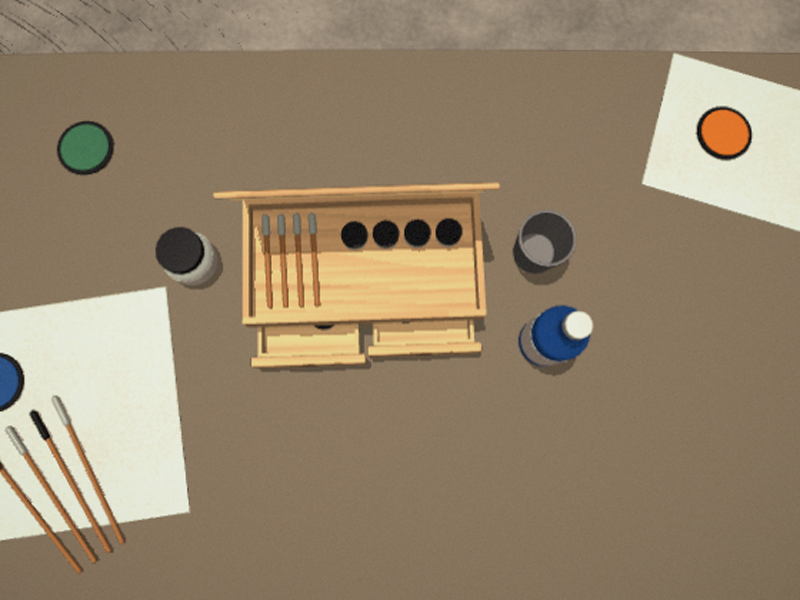

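The scene picture shows the lid raised and both drawers part open. In the top picture the chest is at about (245–485, 190–367), the bottle at (560,335), the cup at (545,240) and the jar at (187,255). I'll enlarge the chest.

```bash
python3 - <<'E'
import cv2,pickle
i=pickle.load(open('top.pkl','rb'))['pixels'][120:270,140:360,::-1]
cv2.imwrite('pics/crop1.png',cv2.resize(i,None,fx=3.6,fy=3.6,interpolation=cv2.INTER_CUBIC))
E
cat > h.py <<'E'
import numpy as np,cv2,pickle
from scipy.spatial.transform import Rotation as R
def ray(i,p):
    K=np.array([[i['fx'],0,i['cx']],[0,i['fy'],i['cy']],[0,0,1]])
    u=cv2.undistortPoints(np.array([[p]],float),K,i['dist'])[0,0]
    return R.from_rotvec(i['rotation']).apply([u[0],-u[1],-1])
def atz(i,p,z):
    d=ray(i,p);c=i['xyz'];return c+d*(z-c[2])/d[2]
def proj(i,P):
    K=np.array([[i['fx'],0,i['cx']],[0,i['fy'],i['cy']],[0,0,1]])
    q=R.from_rotvec(i['rotation']).inv().apply(np.array(P)-i['xyz'])*[1,-1,-1]
    return cv2.projectPoints(q.reshape(-1,1,3),np.zeros(3),np.zeros(3),K,i['dist'])[0][:,0]
E
```

```text
(no output)
```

View pics/crop1.png

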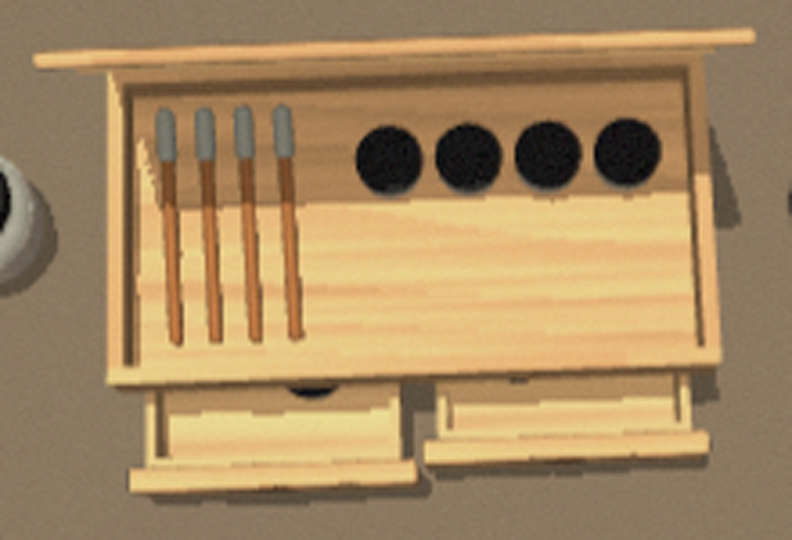

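The crop shows the chest's front top edge from (107,384) to (720,363). The left drawer front runs (130,480)–(416,473), the right one (425,455)–(708,446), and the lid's free edge (35,60)–(755,36).

```bash
python3 - <<'E'
from h import *
from scipy.optimize import least_squares
i=pickle.load(open('top.pkl','rb'));s=pickle.load(open('scene.pkl','rb'))
c=lambda x,y:(140+(x+.5)/3.6-.5,120+(y+.5)/3.6-.5)
for n,p,z in [('FL',c(107,382),.085),('FR',c(720,361),.085),('DLl',c(130,490),.044),('DLr',c(416,483),.044),('DRl',c(425,465),.044),('DRr',c(708,456),.044),('bottle base',(.7*545,.7*342),.0),('bottle cap',(.7*578,.7*325),.19),('cup',(.7*545,.7*238),.085),('jar',(.7*181,.7*251),.075),]:
    print(n,atz(i,p,z).round(4))
FL=atz(i,c(107,382),.085);FR=atz(i,c(720,361),.085)
print('width',np.linalg.norm(FL-FR))
def pts(v):
    x,y,t,a=v;M=R.from_euler('z',t)
    L=lambda u,w,z:np.array([.08,0,.085])+R.from_euler('y',a).apply([u,w,z])
    T=[[-.08,.15,.085],[-.08,-.15,.085],L(-.16,.15,.0),L(-.16,-.15,.0),L(-.16,-.15,.01),[.08,.15,.0],L(-.16,.15,.01)]
    P=M.apply(T)+[x,y,0];return P
obs_t=[c(107,382),c(720,361),c(36,66),c(754,42)]
k=.7
obs_s=[(311*k,212*k),(399*k,461*k)]
def f(v):
    P=pts(v)
    return np.r_[(proj(i,P[:4])-obs_t).ravel(),(proj(s,P[[4,5]])-obs_s).ravel()]
r=least_squares(f,[(FL[0]+FR[0])/2+.08,(FL[1]+FR[1])/2,0,1.3],x_scale=[.1,.1,.1,.1]);print(r.x,r.fun.round(1));np.save('pose',r.x)
M=R.from_euler('z',r.x[2])
for n,q in(('L',c(273,487)),('R',c(566,460))):
    P=atz(i,q,.044);print(n,M.inv().apply(P-[r.x[0],r.x[1],0]))
E
```

```text
FL [0.5386 0.2122 0.085 ]
FR [ 0.5479 -0.0867  0.085 ]
DLl [0.4888 0.2074 0.044 ]
DLr [0.4919 0.0629 0.044 ]
DRl [0.501  0.0584 0.044 ]
DRr [ 0.505 -0.085  0.044]
bottle base [ 0.5215 -0.1781  0.    ]
bottle cap [ 0.5213 -0.1724  0.19  ]
cup [ 0.6441 -0.1646  0.085 ]
jar [0.6311 0.2947 0.075 ]
width 0.29904322252321686
[0.62265764 0.06513857 0.02688486 1.26409537] [-0.4 -0.1  0.2  0.7 -0.9  0.6  0.5  1.5 -3.2 -0.4 -0.1  1.4]
L [-0.13060506  0.07348437  0.044     ]
R [-0.12144699 -0.07487611  0.044     ]
```

Everything fits: the width comes out at 299 mm, the lid is about 1.26 rad open, and the drawers are about 50 mm (left) and 41 mm (right) out. I'll shut the drawers first, then pull the lid down from behind. Next I plan the approach.

```bash
cat >> h.py <<'E'
pose=np.load('pose.npy')
M=R.from_euler('z',pose[2]); O=np.array([pose[0],pose[1],0])
c2w=lambda p:M.apply(p)+O
w2c=lambda p:M.inv().apply(np.array(p)-O)
Rt=M*R.from_euler('x',np.pi)   # wanted tool orientation
def rel(targets,s,rt=Rt):
    R0=R.from_rotvec(s['tool_rot'])
    for t in targets:
        print((R0.inv().apply(np.array(t)-s['position'])/.3).round(3),((R0.inv()*rt).as_rotvec()/(np.pi/3)).round(3))
E
python3 - <<'E'
from h import *
from bench import ctrl
s=ctrl.get_state()
rel([[.46,-.25,.27],c2w([-.175,.073,.27]),c2w([-.175,.073,.03])],s)
print(c2w([-.175,.073,.27]),c2w([-.175,-.075,.03]))
E
```

```text
[ 1.117 -0.824 -0.16 ] [-0.002  0.     0.336]
[ 1.545 -2.029 -0.158] [-0.002  0.     0.336]
[ 1.545 -2.028  0.642] [-0.002  0.     0.336]
[0.44575852 0.13340791 0.27      ] [ 0.449737   -0.01453861  0.03      ]
```

{"api": "jog_arm", "payload": {"moves": [0.08, -0.06, -0.08, 0, 0, 0.04, -1, 0.22, -0.16, -0.14, 0, 0, 0.1, -1, 0.37, -0.27, -0.16, 0, 0, 0.16, -1, 0.52, -0.38, -0.16, 0, 0, 0.22, -1, 0.67, -0.5, -0.16, 0, 0, 0.28, -1, 0.82, -0.61, -0.16, 0, 0, 0.336, -1, 0.93, -0.69, -0.16, 0, 0, 0.336, -1, 0.95, -0.7, -0.16, 0, 0, 0.336, -1]}}

```text
time: 1.1
position: [0.4293, -0.2999, 0.2705]
tool_rot: [-3.14, -0.052, -0.0]
ft_force: [-1.2, -0.3, -0.3]
grip_width: 0.169
grip_force: 0.0
```

```bash
python3 - <<'E'
from h import *
from bench import ctrl
s=ctrl.get_state();print(s['position'],w2c(s['position']))
rel([c2w([-.175,.073,.27]),c2w([-.175,.073,.03])],s)
E
```

```text
[ 0.42933315 -0.29986533  0.27046884] [-0.20306653 -0.35967513  0.27046884]
[ 0.103 -1.442  0.003] [-0.001 -0.     0.006]
[ 0.102 -1.441  0.803] [-0.001 -0.     0.006]
```

{"api": "jog_arm", "payload": {"moves": [0.05, -0.1, 0, 0, 0, 0, -1, 0.1, -0.25, 0, 0, 0, 0, -1, 0.1, -0.42, 0, 0, 0, 0, -1, 0.1, -0.59, 0, 0, 0, 0, -1, 0.1, -0.76, 0, 0, 0, 0, -1, 0.1, -0.9, 0, 0, 0, 0, -1, 0.1, -0.98, 0, 0, 0, 0, -1, 0.1, -1, 0, 0, 0, 0, -1]}}

```text
time: 2.1
position: [0.4493, -0.0024, 0.2706]
tool_rot: [3.141, 0.044, 0.0]
ft_force: [-0.4, 0.1, -0.4]
grip_width: 0.008
grip_force: 0.0
```

{"api": "jog_arm", "payload": {"moves": [0, -0.08, 0.03, 0, 0, 0, -1, 0, -0.2, 0.12, 0, 0, 0, -1, 0, -0.32, 0.25, 0, 0, 0, -1, 0, -0.41, 0.4, 0, 0, 0, -1, 0, -0.44, 0.55, 0, 0, 0, -1, 0, -0.44, 0.69, 0, 0, 0, -1, 0, -0.44, 0.78, 0, 0, 0, -1, 0, -0.44, 0.8, 0, 0, 0, -1]}}

```text
time: 3.1
position: [0.4447, 0.1272, 0.0285]
tool_rot: [3.141, 0.039, -0.007]
ft_force: [0.3, -0.9, 0.1]
grip_width: 0.009
grip_force: 0.0
```

```bash
python3 - <<'E'
from h import *
from bench import ctrl
s=ctrl.get_state();print(s['position'],w2c(s['position']),s['ft_force'],s['grip_width'])
rel([c2w([-.135,.073,.028]),c2w([-.09,.073,.028])],s)
i=ctrl.get_image('top')['pixels'][120:320,140:400,::-1]
cv2.imwrite('pics/t2.png',cv2.resize(i,None,fx=3,fy=3))
E
```

```text
[0.44470134 0.12721375 0.02853098] [-0.17622331  0.0668365   0.02853098] [ 0.30173997 -0.8577107   0.12205133] 0.009446947097560826
[ 0.137 -0.021  0.001] [ 0.     0.004 -0.002]
[ 0.287 -0.021  0.001] [ 0.     0.004 -0.002]
```

View pics/t2.png

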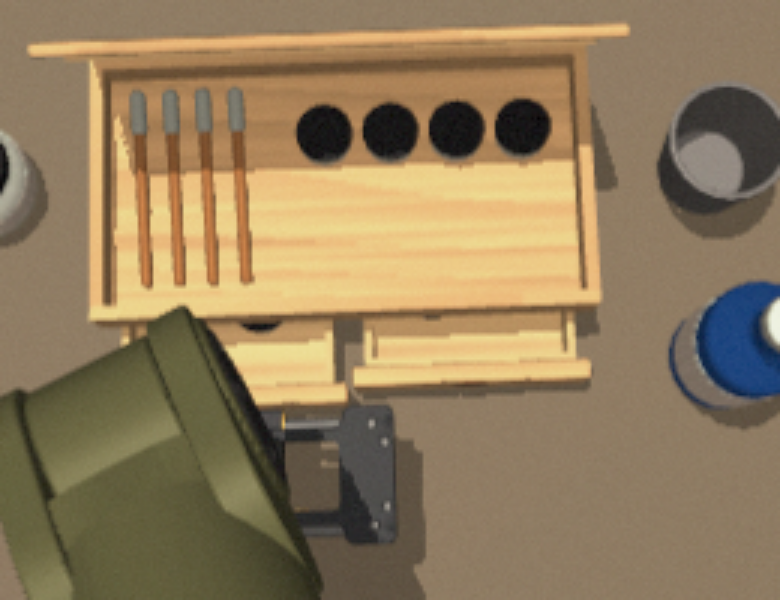

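The tool is in front of the left drawer, which has its front edge at (240,395) in the crop, and it is clear of everything. I'll push gently.

{"api": "jog_arm", "payload": {"moves": [0.03, -0.01, 0, 0, 0, 0, -1, 0.06, -0.02, 0, 0, 0, 0, -1, 0.09, -0.02, 0, 0, 0, 0, -1, 0.12, -0.02, 0, 0, 0, 0, -1, 0.14, -0.02, 0, 0, 0, 0, -1, 0.16, -0.02, 0, 0, 0, 0, -1, 0.18, -0.02, 0, 0, 0, 0, -1, 0.2, -0.02, 0, 0, 0, 0, -1]}}

```text
time: 4.15
position: [0.5058, 0.1369, 0.0304]
tool_rot: [3.141, 0.043, -0.001]
ft_force: [-1.8, 0.1, 1.1]
grip_width: 0.008
grip_force: 0.8
```

{"api": "jog_arm", "payload": {"moves": [0.015, 0, 0, 0, 0, 0, -1, 0.03, 0, 0, 0, 0, 0, -1, 0.045, 0, 0, 0, 0, 0, -1, 0.055, 0, 0, 0, 0, 0, -1, 0.065, 0, 0, 0, 0, 0, -1, 0.072, 0, 0, 0, 0, 0, -1, 0.08, 0, 0, 0, 0, 0, -1, 0.08, 0, 0, 0, 0, 0, -1]}}

```text
time: 5.15
position: [0.5292, 0.1375, 0.0304]
tool_rot: [3.141, 0.043, -0.002]
ft_force: [-3.4, 0.3, 0.8]
grip_width: 0.011
grip_force: 1.8
```

```bash
python3 - <<'E'
from h import *
from bench import ctrl
s=ctrl.get_state();print(w2c(s['position']),s['ft_force'],s['torque'])
E
```

```text
[-0.09147581  0.07480793  0.03042402] [-3.43188308  0.3376891   0.80033266] [1.70247009e-01 6.92708386e-01 3.48284329e-04]
```

{"api": "jog_arm", "payload": {"moves": [0.003, 0, 0, 0, 0, 0, -1, 0.006, 0, 0, 0, 0, 0, -1, 0.009, 0, 0, 0, 0, 0, -1, 0.012, 0, 0, 0, 0, 0, -1, 0.015, 0, 0, 0, 0, 0, -1, 0.015, 0, 0, 0, 0, 0, -1, 0.015, 0, 0, 0, 0, 0, -1, 0.015, 0, 0, 0, 0, 0, -1]}}

```text
time: 6.15
position: [0.5289, 0.1373, 0.0302]
tool_rot: [3.138, 0.044, -0.016]
ft_force: [-18.0, -1.6, 13.3]
grip_width: 0.002
grip_force: 8.9
```

The left drawer is firmly against its stop. Now I back off and go to the right drawer.

{"api": "jog_arm", "payload": {"moves": [-0.06, 0, 0, 0, 0, 0, -1, -0.16, 0, 0, 0, 0, 0, -1, -0.26, 0.01, 0, 0, 0, 0, -1, -0.3, 0.1, 0, 0, 0, 0, -1, -0.3, 0.25, 0, 0, 0, 0, -1, -0.3, 0.4, 0, 0, 0, 0, -1, -0.3, 0.49, 0, 0, 0, 0, -1, -0.3, 0.5, 0, 0, 0, 0, -1]}}

```text
time: 7.15
position: [0.4492, -0.0175, 0.031]
tool_rot: [3.14, 0.035, 0.004]
ft_force: [-0.2, 0.8, -0.1]
grip_width: 0.005
grip_force: 0.0
```

```bash
python3 - <<'E'
from h import *
from bench import ctrl
s=ctrl.get_state();print(w2c(s['position']),s['ft_force'])
rel([c2w([-.0905,-.075,.028])],s)
E
```

```text
[-0.17558134 -0.07791516  0.03099224] [-0.16047976  0.83823354 -0.10257967]
[ 0.284 -0.011  0.011] [ 0.001 -0.002 -0.004]
```

{"api": "jog_arm", "payload": {"moves": [0.03, 0, 0.005, 0, 0, 0, -1, 0.06, 0, 0.01, 0, 0, 0, -1, 0.09, 0, 0.01, 0, 0, 0, -1, 0.11, 0, 0.01, 0, 0, 0, -1, 0.13, 0, 0.01, 0, 0, 0, -1, 0.15, 0, 0.01, 0, 0, 0, -1, 0.17, 0, 0.01, 0, 0, 0, -1, 0.19, 0, 0.01, 0, 0, 0, -1]}}

```text
time: 8.15
position: [0.5051, -0.0132, 0.0274]
tool_rot: [3.141, 0.042, -0.002]
ft_force: [-0.8, -0.8, -0.2]
grip_width: 0.006
grip_force: 0.9
```

{"api": "jog_arm", "payload": {"moves": [0.015, 0, 0, 0, 0, 0, -1, 0.03, 0, 0, 0, 0, 0, -1, 0.045, 0, 0, 0, 0, 0, -1, 0.06, 0, 0, 0, 0, 0, -1, 0.07, 0, 0, 0, 0, 0, -1, 0.08, 0, 0, 0, 0, 0, -1, 0.085, 0, 0, 0, 0, 0, -1, 0.09, 0, 0, 0, 0, 0, -1]}}

```text
time: 9.15
position: [0.5322, -0.0125, 0.0275]
tool_rot: [3.141, 0.042, -0.0]
ft_force: [-1.8, 0.8, -0.7]
grip_width: 0.004
grip_force: 0.8
```

{"api": "jog_arm", "payload": {"moves": [0.003, 0, 0, 0, 0, 0, -1, 0.006, 0, 0, 0, 0, 0, -1, 0.009, 0, 0, 0, 0, 0, -1, 0.012, 0, 0, 0, 0, 0, -1, 0.012, 0, 0, 0, 0, 0, -1, 0.012, 0, 0, 0, 0, 0, -1, 0.012, 0, 0, 0, 0, 0, -1, 0.012, 0, 0, 0, 0, 0, -1]}}

```text
time: 10.15
position: [0.5337, -0.0125, 0.0275]
tool_rot: [3.14, 0.043, -0.007]
ft_force: [-8.3, 0.3, 5.7]
grip_width: 0.006
grip_force: 4.4
```

```bash
python3 - <<'E'
from h import *
from bench import ctrl
s=ctrl.get_state();print(w2c(s['position']),s['ft_force'])
E
```

```text
[-0.09104687 -0.07523499  0.02750543] [-8.26822532  0.32960699  5.69967108]
```

Both drawers are against their stops. Next I retreat, rise and pass over the lid to its far side.

{"api": "jog_arm", "payload": {"moves": [-0.06, 0, 0, 0, 0, 0, -1, -0.16, 0, 0, 0, 0, 0, -1, -0.2, 0, -0.1, 0, 0, 0, -1, -0.2, -0.05, -0.28, 0, 0, 0, -1, -0.2, -0.12, -0.48, 0, 0, 0, -1, -0.2, -0.2, -0.68, 0, 0, 0, -1, -0.2, -0.25, -0.85, 0, 0, 0, -1, -0.2, -0.25, -0.92, 0, 0, 0, -1]}}

```text
time: 11.15
position: [0.4758, 0.0628, 0.308]
tool_rot: [3.14, 0.047, 0.013]
ft_force: [0.5, -0.3, -0.8]
grip_width: 0.006
grip_force: 0.0
```

```bash
python3 - <<'E'
from h import *
from bench import ctrl
s=ctrl.get_state();print(w2c(s['position']),s['ft_force'])
rel([c2w([.13,0,.30]),c2w([.13,0,.2])],s)
i=ctrl.get_image('top')['pixels'][:,:,::-1]
cv2.imwrite('pics/t3.png',i)
E
```

```text
[-0.14684079  0.00158705  0.30800658] [ 0.53327229 -0.26510098 -0.82882238]
[0.923 0.008 0.034] [ 0.001 -0.008  0.003]
[0.92  0.007 0.368] [ 0.001 -0.008  0.003]
```

View pics/t3.png

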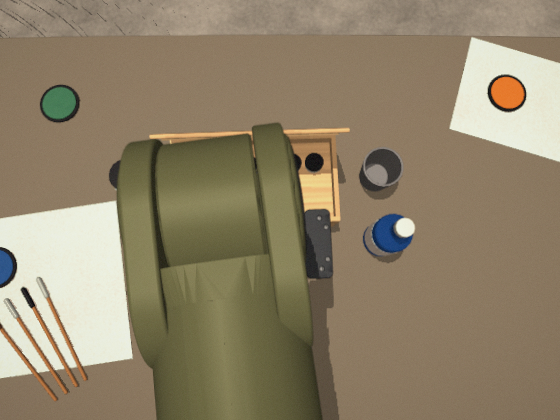

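The arm is above the chest, and the lid edge is still at (150–349, 133), so it hasn't moved. I'll pass over it.

{"api": "jog_arm", "payload": {"moves": [0.08, 0, 0, 0, 0, 0, -1, 0.22, 0, 0, 0, 0, 0, -1, 0.38, 0, 0, 0, 0, 0, -1, 0.54, 0, 0, 0, 0, 0, -1, 0.7, 0, 0, 0, 0, 0, -1, 0.83, 0, 0, 0, 0, 0, -1, 0.91, 0, 0, 0, 0, 0, -1, 0.92, 0, 0, 0, 0, 0, -1]}}

```text
time: 12.2
position: [0.7508, 0.0681, 0.3009]
tool_rot: [-3.141, -0.041, 0.003]
ft_force: [-0.6, 0.1, -0.5]
grip_width: 0.007
grip_force: 0.0
```

```bash
python3 - <<'E'
from h import *
from bench import ctrl
s=ctrl.get_state();print(w2c(s['position']),s['ft_force'],s['joint_positions'])
x,y,t,a0=pose;r=.115
T=[[.13,0,.2]]
for a in np.linspace(a0,-.03,14):
    p=[.08-r*np.cos(a)+.01*np.sin(a)+.0095,0,.085+r*np.sin(a)+.01*np.cos(a)];T.append(p);print(round(a,2),np.round(p,4))
rel([c2w(p) for p in T],s)
i=ctrl.get_image('scene')['pixels'][60:340,150:450,::-1]
cv2.imwrite('pics/s4.png',cv2.resize(i,None,fx=2,fy=2))
E
```

```text
[ 0.12819343 -0.00050167  0.30092436] [-0.5576186   0.12979688 -0.46133335] [ 0.26110639  0.63519467 -0.73466351  0.96864595  0.41013548  1.66569977
 -1.87168524]
1.26 [0.0643 0.     0.1977]
1.16 [0.0532 0.     0.1946]
1.07 [0.0425 0.     0.1904]
0.97 [0.0323 0.     0.1853]
0.87 [0.0226 0.     0.1791]
0.77 [0.0136 0.     0.172 ]
0.67 [0.0053 0.     0.164 ]
0.57 [-0.0021  0.      0.1552]
0.47 [-0.0086  0.      0.1458]
0.37 [-0.0142  0.      0.1357]
0.27 [-0.0187  0.      0.1252]
0.17 [-0.0222  0.      0.1142]
0.07 [-0.0245  0.      0.103 ]
-0.03 [-0.0257  0.      0.0915]
[ 0.007 -0.002  0.336] [-0.     0.002 -0.001]
[-0.212 -0.001  0.345] [-0.     0.002 -0.001]
[-0.249 -0.001  0.355] [-0.     0.002 -0.001]
[-0.285 -0.001  0.369] [-0.     0.002 -0.001]
[-0.319 -0.001  0.386] [-0.     0.002 -0.001]
[-0.351 -0.001  0.407] [-0.     0.002 -0.001]
[-0.381 -0.001  0.431] [-0.     0.002 -0.001]
[-0.409 -0.001  0.457] [-0.     0.002 -0.001]
[-0.433 -0.001  0.486] [-0.     0.002 -0.001]
[-0.455 -0.001  0.518] [-0.     0.002 -0.001]
[-0.474 -0.001  0.552] [-0.     0.002 -0.001]
[-0.489 -0.001  0.587] [-0.     0.002 -0.001]
[-0.5   -0.001  0.623] [-0.     0.002 -0.001]
[-0.508 -0.001  0.661] [-0.     0.002 -0.001]
[-0.512 -0.001  0.699] [-0.     0.002 -0.001]
```

View pics/s4.png

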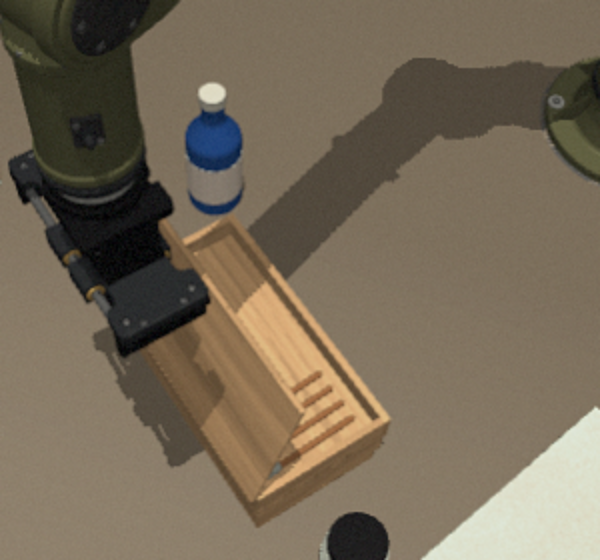

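Both drawers look flush and the hand is behind the lid at about (110,260), clear of it. I'll descend behind it and then touch the outer face.

{"api": "jog_arm", "payload": {"moves": [0, 0, 0.06, 0, 0, 0, -1, 0, 0, 0.16, 0, 0, 0, -1, 0, 0, 0.27, 0, 0, 0, -1, 0, 0, 0.33, 0, 0, 0, -1, -0.05, 0, 0.34, 0, 0, 0, -1, -0.11, 0, 0.34, 0, 0, 0, -1, -0.16, 0, 0.34, 0, 0, 0, -1, -0.19, 0, 0.34, 0, 0, 0, -1]}}

```text
time: 13.25
position: [0.6918, 0.0666, 0.202]
tool_rot: [3.141, 0.042, 0.001]
ft_force: [-0.0, -0.1, -0.5]
grip_width: 0.009
grip_force: 0.0
```

{"api": "jog_arm", "payload": {"moves": [-0.015, 0, 0.002, 0, 0, 0, -1, -0.03, 0, 0.005, 0, 0, 0, -1, -0.045, 0, 0.01, 0, 0, 0, -1, -0.06, 0, 0.015, 0, 0, 0, -1, -0.075, 0, 0.02, 0, 0, 0, -1, -0.09, 0, 0.025, 0, 0, 0, -1, -0.105, 0, 0.032, 0, 0, 0, -1, -0.12, 0, 0.04, 0, 0, 0, -1]}}

```text
time: 14.25
position: [0.6563, 0.0657, 0.1892]
tool_rot: [3.141, 0.042, -0.0]
ft_force: [2.0, -0.3, 1.2]
grip_width: 0.003
grip_force: 1.0
```

```bash
python3 - <<'E'
from h import *
from bench import ctrl
s=ctrl.get_state();print(w2c(s['position']),s['ft_force'])
i=ctrl.get_image('scene')['pixels'][60:340,150:450,::-1]
cv2.imwrite('pics/s5.png',cv2.resize(i,None,fx=2,fy=2))
E
```

```text
[ 0.03367576 -0.00032301  0.18924463] [ 2.00207312 -0.28182654  1.22519418]
```

View pics/s5.png

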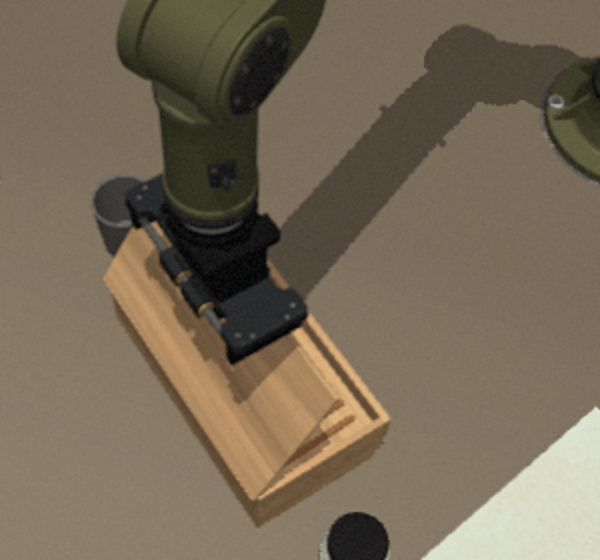

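The lid is following, now about 0.95 rad open with its free edge at (340,400). I'll continue along the arc.

{"api": "jog_arm", "payload": {"moves": [-0.02, 0, 0.017, 0, 0, 0, -1, -0.037, 0, 0.034, 0, 0, 0, -1, -0.052, 0, 0.045, 0, 0, 0, -1, -0.067, 0, 0.057, 0, 0, 0, -1, -0.081, 0, 0.07, 0, 0, 0, -1, -0.095, 0, 0.084, 0, 0, 0, -1, -0.107, 0, 0.099, 0, 0, 0, -1, -0.119, 0, 0.114, 0, 0, 0, -1]}}

```text
time: 15.3
position: [0.6206, 0.0651, 0.1549]
tool_rot: [-3.141, -0.043, 0.001]
ft_force: [0.1, 0.8, 1.8]
grip_width: 0.005
grip_force: 0.9
```

{"api": "jog_arm", "payload": {"moves": [-0.011, 0, 0.015, 0, 0, 0, -1, -0.022, 0, 0.031, 0, 0, 0, -1, -0.032, 0, 0.047, 0, 0, 0, -1, -0.041, 0, 0.064, 0, 0, 0, -1, -0.049, 0, 0.081, 0, 0, 0, -1, -0.056, 0, 0.099, 0, 0, 0, -1, -0.062, 0, 0.117, 0, 0, 0, -1, -0.067, 0, 0.135, 0, 0, 0, -1]}}

```text
time: 16.3
position: [0.6007, 0.0643, 0.1144]
tool_rot: [3.141, 0.042, -0.0]
ft_force: [1.0, 1.1, 1.7]
grip_width: 0.007
grip_force: 0.7
```

```bash
python3 - <<'E'
from h import *
from bench import ctrl
s=ctrl.get_state();print(w2c(s['position']),s['ft_force'])
E
```

```text
[-0.02193261 -0.00021912  0.1144001 ] [0.98876262 1.09136183 1.65461608]
```

{"api": "jog_arm", "payload": {"moves": [-0.003, 0, 0.012, 0, 0, 0, -1, -0.006, 0, 0.025, 0, 0, 0, -1, -0.008, 0, 0.037, 0, 0, 0, -1, -0.009, 0, 0.048, 0, 0, 0, -1, -0.01, 0, 0.056, 0, 0, 0, -1, -0.01, 0, 0.062, 0, 0, 0, -1, -0.01, 0, 0.067, 0, 0, 0, -1, -0.01, 0, 0.07, 0, 0, 0, -1]}}

```text
time: 17.3
position: [0.5977, 0.0641, 0.0954]
tool_rot: [3.14, 0.042, -0.001]
ft_force: [-5.6, -0.2, 14.3]
grip_width: 0.005
grip_force: 7.3
```

{"api": "jog_arm", "payload": {"moves": [0, 0, 0.002, 0, 0, 0, -1, 0, 0, 0.004, 0, 0, 0, -1, 0, 0, 0.006, 0, 0, 0, -1, 0, 0, 0.008, 0, 0, 0, -1, 0, 0, 0.01, 0, 0, 0, -1, 0, 0, 0.01, 0, 0, 0, -1, 0, 0, 0.01, 0, 0, 0, -1, 0, 0, 0.01, 0, 0, 0, -1]}}

```text
time: 18.3
position: [0.5978, 0.0641, 0.0952]
tool_rot: [3.138, 0.042, -0.0]
ft_force: [-11.3, -2.0, 26.8]
grip_width: 0.003
grip_force: 13.5
```

The lid is hard against its stop, with the tip at z = 0.095. Now I lift away and check.

{"api": "jog_arm", "payload": {"moves": [0, 0, -0.03, 0, 0, 0, -1, 0, 0, -0.1, 0, 0, 0, -1, 0, 0, -0.22, 0, 0, 0, -1, 0, 0, -0.36, 0, 0, 0, -1, -0.1, 0, -0.5, 0, 0, 0, -1, -0.2, 0, -0.62, 0, 0, 0, -1, -0.3, 0, -0.7, 0, 0, 0, -1, -0.35, 0, -0.72, 0, 0, 0, -1]}}

```text
time: 19.3
position: [0.4927, 0.0621, 0.3095]
tool_rot: [3.14, 0.043, 0.006]
ft_force: [0.7, 0.6, 0.2]
grip_width: 0.003
grip_force: 0.0
```

```bash
python3 - <<'E'
from h import *
from bench import ctrl
s=ctrl.get_state();print(w2c(s['position']),s['ft_force'])
a=ctrl.get_image('scene')['pixels'][80:360,150:430,::-1]
b=ctrl.get_image('top')['pixels'][80:360,70:420,::-1]
cv2.imwrite('pics/f.png',cv2.resize(np.hstack([a,b]),None,fx=1.25,fy=1.25))
E
```

```text
[-0.12996568  0.00042993  0.30950408] [0.69473695 0.61290595 0.22423229]
```

View pics/f.png

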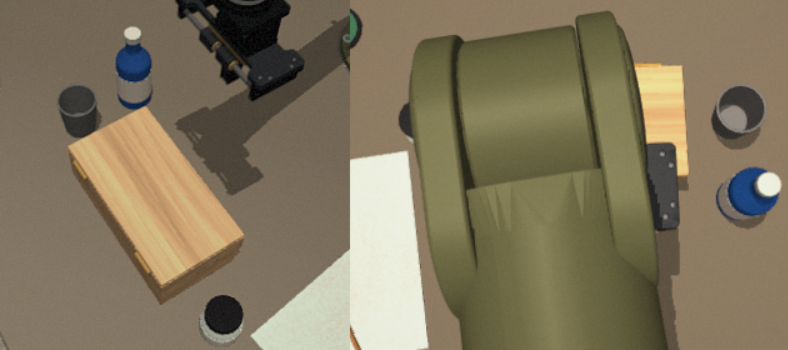

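The lid lies flat and the bottle, cup and jar are standing as before. I'll move the arm aside to confirm the drawer fronts.

{"api": "jog_arm", "payload": {"moves": [0, -0.08, 0, 0, 0, 0, -1, 0, -0.22, 0, 0, 0, 0, -1, 0, -0.38, 0, 0, 0, 0, -1, 0, -0.54, 0, 0, 0, 0, -1, 0, -0.7, 0, 0, 0, 0, -1, 0, -0.86, 0, 0, 0, 0, -1, 0, -0.97, 0, 0, 0, 0, -1, 0, -1, 0, 0, 0, 0, -1]}}

```text
time: 20.4
position: [0.484, 0.3639, 0.3059]
tool_rot: [-3.14, -0.048, 0.004]
ft_force: [-0.4, -0.4, 0.2]
grip_width: 0.003
grip_force: 0.0
```

```bash
python3 - <<'E'
from h import *
from bench import ctrl
i=ctrl.get_image('top')
print(proj(i,[c2w(p) for p in [(-.08,.075,.044),(-.08,-.075,.044),(-.08,.075,.095),(-.08,-.075,.095)]])-[140,120])
cv2.imwrite('pics/t6.png',cv2.resize(i['pixels'][120:270,140:360,::-1],None,fx=3.6,fy=3.6,interpolation=cv2.INTER_CUBIC))
E
```

```text
[[ 74.32481178 107.28586033]
 [156.05758716 104.84111888]
 [ 71.00731028 103.70514074]
 [157.50012839 101.12233591]]
```

View pics/t6.png

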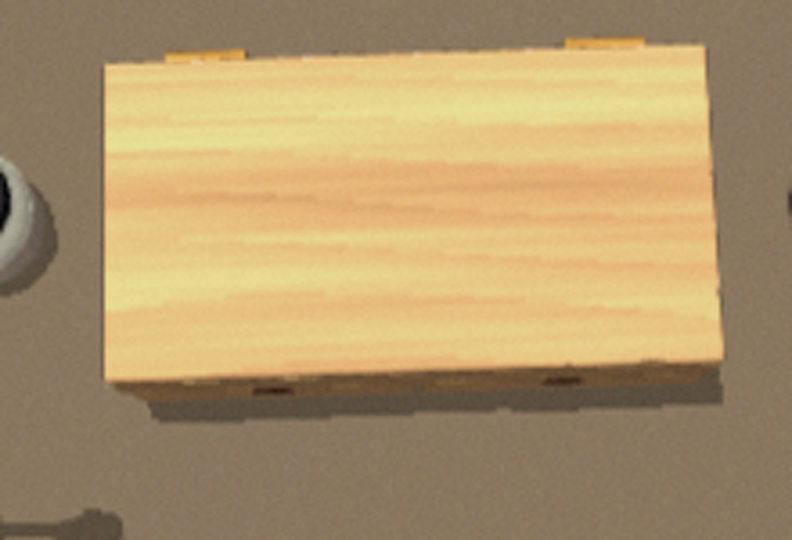

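Both fronts, with their marks at (273,390) and (562,380), are flush with the chest's face, and the lid is flat. I'm handing in.

```bash
python3 -c "
from bench import ctrl;print(ctrl.close_job())"
```

```text
the job is handed in; nothing more can be done
None
```

The paint chest is closed: both drawers are pushed to their stops, the lid is flat, the bottle, jar and cup were not touched, and the job was handed in at about 20 s.

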